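# Mount the bench pin and torque its clamp bolt

## Robot

A 6-joint arm with a two-finger parallel gripper is mounted at the origin on the work surface. World frame = base frame: x ahead of the robot, y to its left, z up, the work surface at z = 0. Lengths are in mm, angles in rad, forces in N, time in s.
With the tool pointing down it reaches from about 275 to 750 mm from the base axis. Payload 10.2 kg.
Tool frame: the origin (TCP) lies midway between the tips of the shut fingers; the grasp point (between the pads) lies 19 mm behind it (ctrl.pinch_z is the distance from the TCP to the grasp point, in mm); x points along the fingers, z is the direction in which the jaws open and shut, and the axes are right-handed (so a half turn about x gives the same grasp; the last joint's range is limited). The gripper opens to 85 mm and grips with 20 to 120 N. Pads are 22 mm wide; open, the fingers measure 114 mm over their backs; the gripper's body (76 mm by 85 mm) begins 54 mm behind the grasp point. The pads swing forward as they close: fully open they stand 13 mm farther back than shut.
Start: joints at [0.903, 0.313, 1.498, -0, 1.331, -0.223], TCP at [225.909, 473.916, 231.294] pointing down, gripper open.
Joint ranges: [-2.94, 2.94], [-0.97, 2.17], [0.19, 2.56], [-1.23, 4.37], [0.02, 3.11], [-2.88, 2.88]. Speed limits (rad/s): [2.39, 2.39, 3.01, 3.14, 3.14, 3.14].

## Interface

Orientations are given as a unit quaternion [w, x, y, z].
In Python, from rig import ctrl, capture, workorder, nets gives the robot as it stands. The module is installed in compiled form; this text tells all that it offers.
- The arm moves only by the tool send_rows, never from a script. Its argument "rows" is text: rows parted by semicolons, each of 5 numbers parted by spaces: the opening, from 0 (shut) to 1 (fully open), then the shift along the tool's x, y, z in cm, then the turn about the tool's x in units of 5 degrees (1.0 is 5 degrees). In form: grip x y z yaw; .... A call has 1 to 12 rows; each row is the pose to reach, as a shift and turn from the pose commanded when the call began, along the tool's axes at that moment; what a row does not reach only later rows make up. A row lasts 1/10 s, in which the tool goes at most 50 mm and 8.59 degrees, less where a joint would pass 70% of its speed; a pose out of reach is approached as far as the arm can. A call with a gripper value outside its range is refused whole. The fingers move at their own pace and stop on an object; "grip_force" is the grip in N (left out, the last holds). Time passes only in rows, so rows that repeat a pose let the fingers close. It gives the time, the measured TCP pose, the force and the opening at its end, in the units of the state.
- ctrl.sense(): the state, without advancing time (a new reading comes with each control period).
- capture(name): name is "scene" or "top" or "wrist"; returns a dict with "pixels" (384x512x3 uint8, red, green, blue), "intrinsics" (3x3 intrinsics, pixels), "view" (4x4, takes a point from world to camera coordinates); the wrist camera has in their place "mount" (4x4, takes a point from camera to tool coordinates, whose origin is the TCP and whose axes are the tool frame's). Camera axes: x right, y down, z forward; pixel columns grow to the right and rows downward; lengths in mm; the calibration is good to about 2 mm. A picture is of the moment at which its call begins: read the wrist's pose just before it. There is no depth.
- workorder.finish_job(): hands the job in, once; it reports no verdict.
Trained networks look in a picture, given as the dict that the camera call returned (one of the last four; its "shot" number tells which), for a name from the list of things; names that differ only in an ending like _2 or _b are one class to them, and where a whole thing is asked for, a point or a joint stands for the part that bears it (a point fixed in the world has none). Each returns a list of dicts, best first, with "confidence" (0 to 1); they miss things now and then, are a little off and sometimes report something else, mostly with a low value. They report only what shows in the picture. A call takes as long as a camera call. They do not tell look-alikes from the thing itself.
- nets.boxes_of(picture, target): "location" ([x, y, z] in mm, in world coordinates, good to about 4 mm: the middle of the surface that is visible of it).
- nets.spot_point(picture, target): "location" ([x, y, z] in mm, in world coordinates, good to about 4 mm: a listed point, or the origin of a listed thing).
The state is a dict: "time_s": time; "joints": joint angles; "dq": joint speeds; "tau": joint torques, N m; "eef_pos": TCP position; "ee_rot": TCP orientation; "force": force on the tool from outside, world axes, zero at the start; "wrist_torque": the same for the moment, N m; "grip_width": opening from 0.0 (shut) to 1.0 (fully open).
Only numpy, scipy, OpenCV 4.12 (cv2) and the standard library are available. Lean on these libraries where they do the work, as an engineer would, in place of code of your own. Each camera call takes 0.05 s, during which the arm holds its last target.

## Task

Fit the wooden bench pin on this jeweller's bench: slide it, square end first, along the bench into the mouth of the steel clamp until it is fully home against the back stop, without ramming it. Then tighten the clamp's bolt clockwise with the click wrench that already sits on it, pressing steadily on the wrench's grip until the handle breaks over at its hinge; stop there, before the hinge folds to its end stop, and let go so that the handle springs straight, leaving the bolt tight, the pin home and everything else on the bench undisturbed.

Things in the scene. Friction and masses are not known exactly. Their poses are not given: they have to be found in the camera images.
- pin_center (a point): Centre (10 mm above its underside) of the loose hardwood bench pin, a flat tongue 140 x 44 x 20 mm, 0.12 kg, lying on the bench. x axis along its length to the square end; the -x end has a notch 30 mm deep between two prongs, so the solid part spans x = -40 to +70 mm. Gripped across the 44 mm width about 28 mm behind the centre, it keeps the gripper clear of clamp and wrench.
- pin_end (a point): Middle of the pin's square end face, 70 mm along x from pin_center, 10 mm above the underside; same axes.
- clamp: Steel clamp fixed to the bench. Origin on the bench under its bolt; x points into the clamp. Channel along x, 47 mm wide, 24 high, floored by the bench, x = -28 mm to the back stop at +18 mm (pin home: pin_end at 18 mm). Flared mouth, 66 mm wide at x = -50. Cover: 40 mm high, x = -20 to 28; flanges to y = +-64. The pin slides freely; over 30 N between pin and clamp is ramming.
- bolt_axis (a point): Point on the bolt's vertical axis at the wrench's mid height, 76 mm above the bench. The steel wrench head on it is 38 mm across, top at 89 mm. Clockwise from above tightens. The bolt needs about 6 to 10 N at the grip to move and grows stiffer as it tightens; how far it turns before the wrench clicks is unknown (0.2 to 0.8 rad). It stays where it is left.
- wrench_hinge (a point): The wrench's vertical break-over hinge, 45 mm from bolt_axis, same height; belongs to the wrench head, so it goes round with the bolt. Its x axis points from the bolt axis along the head.
- wrench_grip (a point): Centre of the wrench's round black grip (26 mm diameter, 95 long), 135 mm from the hinge, 180 mm from bolt_axis, 76 mm above the bench; x axis along the handle, away from the bolt. It points to the robot's right (roughly -y), so tightening brings it towards the robot. Between hinge and grip a 19 mm tube. Free space all round and 63 mm below.
- handle (a joint): Fold of the handle at the hinge, rad: 0 straight, growing in the tightening direction, end stop 0.33. Straight until about 12.5 N presses square on the middle of the grip (1.7 N m at the hinge); then it folds and the force falls, by a quarter in the first 0.1 rad. Broken over: above 0.10; above 0.29 is driven onto the stop. Springs straight when let go. Over 25 N on it is too rough.
- bangle: Bystander: plain metal bangle lying on the bench, 64 mm across, 20 mm high; origin under its centre.
- jar: Bystander: small amber glass jar with steel lid, 52 mm across, 65 mm high; origin under its centre.
- block: Bystander: steel bench block 70 x 70 x 25 mm; origin under its centre.
- pin: The same bench pin as a whole (for contact); origin at the centre of its underside, axes as pin_center.
Things that resemble listed ones, but are neither listed nor needed, are in the scene too. There is more than one size of the pin; the job needs the middle-sized.

How it is judged (in metres and radians):
On the way, in this order (a step that is already met when the one before it is completed fails the run):
1. the pin is fully home in the clamp (x of pin_end in the frame of clamp above 0.0155 m and y of pin_end in the frame of clamp between -0.004 and 0.004 m and height (world z) of pin_end below 0.015 m and angle between the x axis of pin_end and the x axis of clamp, either way round below 0.06 rad), for 0.2 s.
2. with the pin home, the wrench handle has broken over at its hinge (all of step 1 and value of joint handle above 0.1 rad), for 0.1 s.
At the end, for the whole second after the job is handed in: Pin home: its square end within 2.5 mm of the back stop, flat on the bench and in line with the channel (0.06 rad), at rest; wrench handle sprung straight again (under 0.04 rad), bolt left turned (the wrench hinge over 8 mm from its start) (all of step 1 and value of joint handle below 0.04 rad and distance of wrench_hinge from where it was at the start of the episode above 0.008 m and linear speed of pin below 0.01 m/s); the robot touches nothing.
It fails at once if the wrench handle is driven on to the end stop of its hinge (over 0.29 rad) (value of joint handle above 0.29 rad).
It fails at once if the wrench handle is forced with more than 25 N (contact force between anything else and handle above 25 N).
It fails at once if the pin is rammed into the clamp with more than 30 N (contact force between pin and clamp above 30 N).
It fails at once if a bystander is moved more than 20 mm (distance of any of bangle, jar, block from where it was at the start of the episode above 0.02 m).
It also fails if it takes over 72 s, if anything falls off the work surface, if the arm or the gripper's body presses on something with over 40 N, if the wrist force passes 120 N, or if a joint passes its speed limit or range.

## Working session

There is one attempt and no reset: what is moved stays moved. The work goes in short steps, Python scripts to look and compute and a tool call to move; the robot and the scene stay as the last step left them, time stands still between calls to the robot, and variables do not carry over. Pictures are saved under pics/ and viewed, and the job is handed in when it is done.

Besides the shell and the picture viewer there is one more tool, called after ">>>" in YAML: its name, and indented under it one key for each argument. send_rows: Moves the arm, as the interface text tells. Its arguments: {"type":"object","properties":{"rows":{"type":"string"},"grip_force":{"type":"number"}},"required":["rows"]}

```bash
mkdir -p pics; cat > h.py <<'E'
from rig import ctrl, capture, workorder, nets
import numpy as np, cv2
from scipy.spatial.transform import Rotation as R
def save(p,n): cv2.imwrite(f'pics/{n}.png',p['pixels'][:,:,::-1])
def px2w(p,u,v,z):
    K=np.array(p['intrinsics']);V=np.array(p['view']);d=np.linalg.inv(K)@[u,v,1]
    Rm=V[:3,:3];t=V[:3,3];c=-Rm.T@t;d=Rm.T@d
    return c+d*(z-c[2])/d[2]
def w2px(p,X):
    K=np.array(p['intrinsics']);V=np.array(p['view']);q=K@(V[:3,:3]@np.array(X)+V[:3,3]);return q[:2]/q[2]
def rot(s): q=s['ee_rot'];return R.from_quat([q[1],q[2],q[3],q[0]]).as_matrix()
E
python3 - <<'E'
from h import *
s=ctrl.sense();print(s, ctrl.pinch_z);print(rot(s).round(3))
for n in ['top','scene']:
    p=capture(n);save(p,n+'0')
    for t in ['pin_center','pin_end','clamp','bolt_axis','wrench_hinge','wrench_grip','bangle','jar','block']:
        for r in nets.spot_point(p,t)[:4]: print(n,t,np.round(r['location'],0),round(r['confidence'],2),w2px(p,r['location']).round())
E
```

```text
{'time_s': 0.0, 'joints': array([ 9.02586590e-01,  3.13418382e-01,  1.49842088e+00,  1.96139103e-06,
        1.33102504e+00, -2.23396875e-01]), 'dq': array([ 0.00068497,  0.00036097, -0.00032255,  0.00062134,  0.00265592,
        0.00161338]), 'tau': array([-7.43694072e-04, -4.12254882e+01, -2.59750503e+01, -6.06209892e-05,
        4.05353247e-03,  1.27328258e-05]), 'eef_pos': array([225.74690661, 473.70099372, 230.75736128]), 'ee_rot': array([ 0.59754927, -0.37754494,  0.59839755,  0.37724668]), 'force': array([ 0.64829609, -0.48414371,  0.16624975]), 'wrist_torque': array([-0.00759898,  0.01602497, -0.00643735]), 'grip_width': 0.9977316192136695} 18.700000000000003
[[-0.001 -0.903  0.43 ]
 [-0.001  0.43   0.903]
 [-1.     0.    -0.001]]
top pin_center [289. 195.  14.] 0.89 [227. 279.]
top pin_center [517. 248.  12.] 0.81 [211. 197.]
top pin_center [615. 400.   9.] 0.6 [161. 164.]
top pin_end [589. 259.  10.] 0.88 [208. 174.]
top pin_end [203. 221.  14.] 0.88 [216. 312.]
top pin_end [593. 355.   7.] 0.55 [176. 172.]
top clamp [611. -13.   2.] 0.88 [300. 169.]
top clamp [608. -11.  7
[... 468 characters left out ...]
.   9.] 0.71 [301. 181.]
scene pin_center [287. 195.  12.] 0.58 [249. 130.]
scene pin_end [584. 259.  10.] 0.92 [319. 198.]
scene pin_end [200. 227.  16.] 0.81 [247. 107.]
scene pin_end [594. 356.   3.] 0.57 [352. 190.]
scene clamp [610. -11.   1.] 0.7 [226. 247.]
scene clamp [610. -20.  79.] 0.3 [220. 233.]
scene bolt_axis [614. -18.  76.] 0.69 [222. 234.]
scene wrench_hinge [611. -59.  78.] 0.94 [204. 240.]
scene wrench_hinge [608. -12.   0.] 0.5 [226. 247.]
scene wrench_grip [ 620. -196.   75.] 0.71 [144. 268.]
scene bangle [700. 140.  -1.] 0.58 [300. 255.]
scene jar [698. 276.   1.] 0.56 [348. 232.]
scene jar [615. -58.  74.] 0.22 [205. 242.]
scene block [464. 398.   4.] 0.89 [339. 151.]
```

```bash
python3 -c "
import cv2
a=cv2.imread('pics/top0.png')[100:360,110:420];cv2.imwrite('pics/topc.png',cv2.resize(a,None,fx=2.3,fy=2.3,interpolation=cv2.INTER_CUBIC))"
```

```text
(no output)
```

View pics/topc.png

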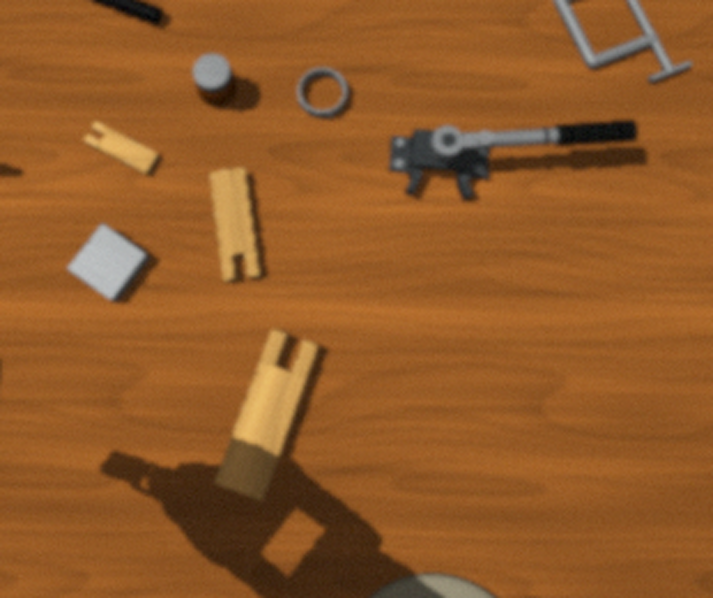

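View pics/scene0.png

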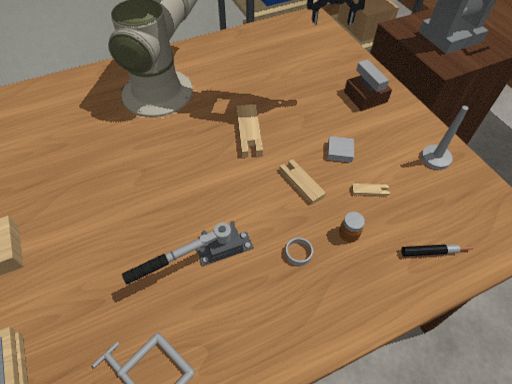

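The middle-sized pin is the one at about (516, 246), pixel (211,197) in top. Its centre-to-end distance is about 71 mm. The clamp mouth faces the robot. Next I'll look closer with the wrist camera.

```bash
cat >> h.py <<'E'
from scipy.optimize import minimize
def plan(target,head,s=None,base=None):
    """shift (cm, tool axes) and yaw units; head=heading of tool z (rad)"""
    s=s or ctrl.sense();M=rot(s)
    d=M.T@(np.array(target)-(s['eef_pos'] if base is None else base))/10
    h=np.arctan2(M[1,2],M[0,2]);dh=(head-h+np.pi)%(2*np.pi)-np.pi
    return d.round(2),round(-np.degrees(dh)/5,2)
def wview(p,s):
    T=np.eye(4);T[:3,:3]=rot(s);T[:3,3]=s['eef_pos'];p['view']=np.linalg.inv(T@np.array(p['mount']));return p
E
python3 - <<'E'
from h import *
p=capture('wrist');print(np.array(p['mount']).round(2));print(p['intrinsics'])
s=ctrl.sense()
# camera pos
print(plan([500,250,230],np.radians(100)),s['joints'])
E
```

```text
[[   0.     -0.28    0.96 -141.86]
 [   0.     -0.96   -0.28   70.78]
 [   1.      0.      0.     -0.66]
 [   0.      0.      0.      1.  ]]
[[321.29437389   0.         256.41104276]
 [  0.         321.29437389 196.55897031]
 [  0.           0.           1.        ]]
(array([  0.13, -34.38,  -8.42]), np.float64(-7.1)) [ 9.02571110e-01  3.12907509e-01  1.49770425e+00 -1.87057769e-05
  1.33098928e+00 -2.23389845e-01]
```

>>> send_rows:
  rows: "1 0.1 -34.4 -8.4 -7.1;1 0.1 -34.4 -8.4 -7.1;1 0.1 -34.4 -8.4 -7.1;1 0.1 -34.4 -8.4 -7.1;1 0.1 -34.4 -8.4 -7.1;1 0.1 -34.4 -8.4 -7.1;1 0.1 -34.4 -8.4 -7.1;1 0.1 -34.4 -8.4 -7.1;1 0.1 -34.4 -8.4 -7.1;1 0.1 -34.4 -8.4 -7.1;1 0.1 -34.4 -8.4 -7.1"

```text
time_s: 2.15
eef_pos: [499.5, 250.9, 230.4]
ee_rot: [0.454, -0.542, 0.454, 0.542]
force: [0.2, -0.7, -0.2]
grip_width: 1.0
```

```bash
python3 - <<'E'
from h import *
s=ctrl.sense();p=wview(capture('wrist'),s);save(p,'w1');print(s['eef_pos'],s['dq'].round(3))
np.savez('w1.npz',view=p['view'],intrinsics=p['intrinsics'])
q=[(n,capture(n)) for n in ['top','scene']]
save(q[0][1],'top1')
for n,p in [('w',p)]+q:
    for t in ['pin_center','pin_end','clamp','bolt_axis']:
        for r in nets.spot_point(p,t)[:3]: print(n,t,np.round(r['location'],1),round(r['confidence'],2),w2px(p,r['location']).round())
E
```

```text
[499.54176134 250.86956378 230.38851855] [ 0.008 -0.004  0.    -0.001  0.002 -0.001]
w pin_center [612.6 396.2   8.5] 0.71 [354. 274.]
w pin_center [518.5 242.7   6.9] 0.67 [247. 182.]
w pin_end [587.6 261.9   8.2] 0.79 [253. 238.]
w pin_end [595.1 360.6   8.9] 0.74 [330. 257.]
w clamp [608.3 -14.9  -0.9] 0.59 [ 29. 214.]
w clamp [697.8 279.2   3.6] 0.41 [252. 314.]
top pin_center [289.7 196.5  16.7] 0.77 [226. 279.]
top pin_end [ 623.1 -193.4   72.9] 0.31 [368. 158.]
top clamp [610.5 -11.1   3.7] 0.92 [300. 169.]
top bolt_axis [607.3 -14.7  75.5] 0.94 [304. 162.]
scene pin_center [515.8 242.9   6.1] 0.91 [301. 182.]
scene pin_center [284.  193.8  14.8] 0.87 [248. 128.]
scene pin_center [614.6 393.1   6.3] 0.65 [369. 190.]
scene pin_end [593.  353.2   2.9] 0.93 [351. 190.]
scene pin_end [200.  225.3  15.2] 0.8 [246. 108.]
scene pin_end [582.8 258.3   5.8] 0.69 [318. 199.]
scene clamp [ 6.076e+02 -1.360e+01 -2.000e-01] 0.96 [225. 247.]
scene clamp [514.9 246.5  -3.7] 0.29 [301. 183.]
scene bolt_axis [610.2 -17.4  78.8] 0.6 [221. 232.]
```

View pics/w1.png

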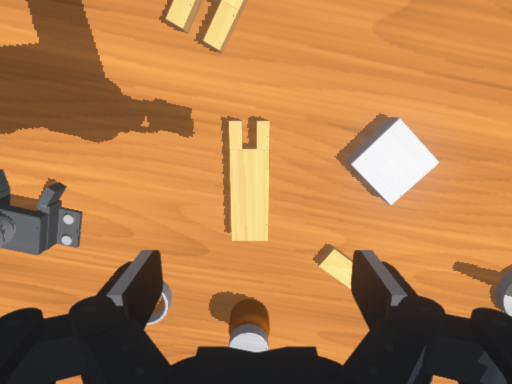

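Wrist view: the pin is upright in the image, with its notch at the top (y≈121) and its square end at (250,240). The clamp is at left. I'll measure the pin's top-face outline at z=20.

```bash
python3 - <<'E'
from h import *
z=np.load('w1.npz');p={'view':z['view'],'intrinsics':z['intrinsics']}
im=cv2.imread('pics/w1.png')
big=cv2.resize(im[105:255,205:295],None,fx=4,fy=4,interpolation=cv2.INTER_CUBIC);cv2.imwrite('pics/w1c.png',big)
hsv=cv2.cvtColor(im,cv2.COLOR_BGR2HSV)
for y in (185,260):print(hsv[y,215:285:5].tolist() if y==185 else hsv[y,250].tolist())
E
```

```text
[[14, 166, 211], [14, 165, 215], [14, 162, 137], [16, 135, 213], [22, 108, 252], [21, 116, 247], [21, 115, 248], [22, 112, 250], [22, 107, 252], [23, 108, 252], [22, 111, 250], [15, 163, 227], [15, 164, 229], [15, 165, 230]]
[14, 166, 220]
```

View pics/w1c.png

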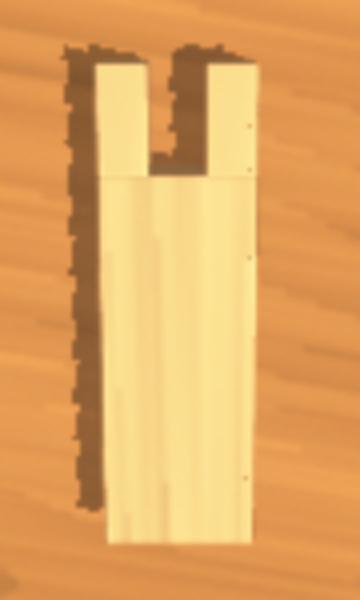

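```bash
cat >> h.py <<'E'
def pinfit(p,im,roi):
    x0,y0,x1,y1=roi
    hsv=cv2.cvtColor(im,cv2.COLOR_BGR2HSV)
    m=((hsv[:,:,0]>=18)&(hsv[:,:,1]<150)&(hsv[:,:,2]>120)).astype(np.uint8)
    mm=np.zeros_like(m);mm[y0:y1,x0:x1]=m[y0:y1,x0:x1]
    k=max(cv2.findContours(mm,cv2.RETR_EXTERNAL,cv2.CHAIN_APPROX_NONE)[0],key=cv2.contourArea)[:,0]
    W=np.array([px2w(p,u,v,20)[:2] for u,v in k]).astype(np.float32)
    return cv2.minAreaRect(W)
E
python3 - <<'E'
from h import *
z=np.load('w1.npz');p={'view':z['view'],'intrinsics':z['intrinsics']}
im=cv2.imread('pics/w1.png');r=pinfit(p,im,(215,110,285,250));print(r);print(cv2.boxPoints(r))
E
```

```text
((517.3521118164062, 245.05596923828125), (137.9990997314453, 43.18738555908203), 10.092646598815918)
[[445.63623 254.22401]
 [453.20435 211.70491]
 [589.068   235.88792]
 [581.4999  278.40704]]
```

```bash
python3 - <<'E'
from h import *
print(plan([489.8,240.2,50],np.radians(100.1)),plan([489.8,240.2,4],np.radians(100.1)))
E
```

```text
(array([18.03,  1.21, -0.79]), np.float64(-0.02)) (array([22.63,  1.21, -0.79]), np.float64(-0.02))
```

>>> send_rows:
  rows: "1 6 1.2 -0.8 0;1 12 1.2 -0.8 0;1 18 1.2 -0.8 0;1 18 1.2 -0.8 0;1 20 1.2 -0.8 0;1 21.5 1.2 -0.8 0;1 22.6 1.2 -0.8 0;1 22.6 1.2 -0.8 0;1 22.6 1.2 -0.8 0"

```text
time_s: 3.8
eef_pos: [490.2, 240.2, 4.8]
ee_rot: [-0.455, 0.542, -0.454, -0.542]
force: [0.9, 0.9, 0.2]
grip_width: 1.001
```

```bash
python3 - <<'E'
from h import *
s=ctrl.sense();p=capture('wrist');save(p,'w2');print(s['eef_pos'],s['force'])
E
```

```text
[490.21146397 240.2052216    4.83935171] [0.89347767 0.87951571 0.18864006]
```

View pics/w2.png

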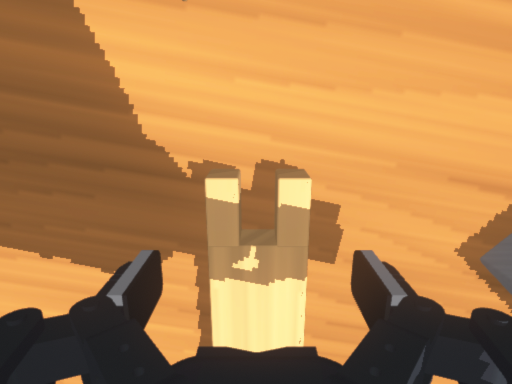

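>>> send_rows:
  rows: "1 0.2 0 0 0;0.4 0.2 0 0 0;0.4 0.2 0 0 0;0.4 0.2 0 0 0;0.4 0.2 0 0 0;0.4 0.2 0 0 0;0.4 0.2 0 0 0;0.4 0.2 0 0 0;0.4 0.2 0 0 0;0.4 0.2 0 0 0"
  grip_force: 20

```text
time_s: 4.85
eef_pos: [490.0, 240.1, 2.5]
ee_rot: [-0.455, 0.542, -0.454, -0.542]
force: [-0.7, -0.9, 5.8]
grip_width: 0.509
```

```bash
python3 - <<'E'
from h import *
print(plan([500,125,200],np.radians(90)))
E
```

```text
(array([-19.75,   1.01, -11.51]), np.float64(2.0))
```

>>> send_rows:
  rows: "0.4 0.2 0 0 0;0.4 -0.5 0 0 0;0.4 -5 0 0 0;0.4 -10 1 -3 1;0.4 -15 1 -7 2;0.4 -19.7 1 -11.5 2;0.4 -19.7 1 -11.5 2;0.4 -19.7 1 -11.5 2;0.4 -19.7 1 -11.5 2;0.4 -19.7 1 -11.5 2"
  grip_force: 40

```text
time_s: 5.85
eef_pos: [499.1, 125.8, 197.7]
ee_rot: [0.499, -0.499, 0.501, 0.501]
force: [1.2, -0.3, -0.7]
grip_width: 0.501
```

```bash
python3 - <<'E'
from h import *
s=ctrl.sense();p=wview(capture('wrist'),s);save(p,'w3');print(s['eef_pos'],s['force'],s['grip_width'],s['dq'].round(3))
np.savez('w3.npz',view=p['view'],intrinsics=p['intrinsics'])
for t in ['pin_center','pin_end','clamp','bolt_axis','wrench_hinge']:
        for r in nets.spot_point(p,t)[:3]: print(t,np.round(r['location'],1),round(r['confidence'],2),w2px(p,r['location']).round())
E
```

```text
[499.14574916 125.84158427 197.66745238] [ 1.21549191 -0.33746593 -0.69102517] 0.5006601952620073 [ 0.006  0.005 -0.004 -0.002  0.003 -0.003]
pin_center [616.8 395.    7.4] 0.86 [489. 274.]
pin_center [528.3 123.2 201.8] 0.77 [253. 312.]
pin_end [596.5 356.6   7.6] 0.96 [459. 258.]
pin_end [528.  124.4 206.1] 0.49 [255. 317.]
clamp [ 6.069e+02 -1.590e+01  5.000e-01] 0.74 [135. 262.]
bolt_axis [606.9 -13.8  76.7] 0.81 [108. 301.]
wrench_hinge [609.1 -60.3  77.6] 0.56 [ 59. 303.]
```

View pics/w3.png

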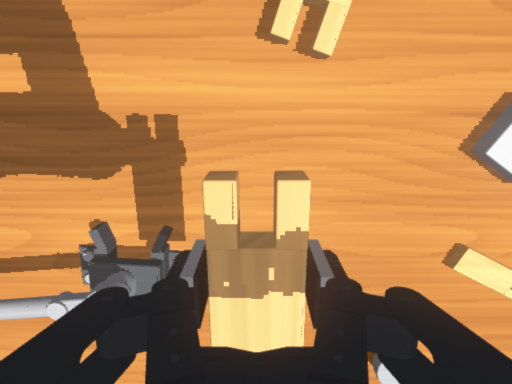

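The pin is held straight. The clamp (around pixel (135,262)) is partly hidden by the finger, so I'll move the camera forward.

>>> send_rows:
  rows: "0.4 0 -4 -2 0;0.4 0 -8 -4 0;0.4 0 -11 -5 0;0.4 0 -12 -5 0;0.4 0 -12 -5 0;0.4 0 -12 -5 0;0.4 0 -12 -5 0"

```text
time_s: 6.85
eef_pos: [619.4, 75.6, 199.5]
ee_rot: [0.5, -0.5, 0.5, 0.5]
force: [-0.5, -0.2, -1.8]
grip_width: 0.506
```

```bash
python3 - <<'E'
from h import *
s=ctrl.sense();p=wview(capture('wrist'),s);save(p,'w4');print(s['eef_pos'],s['force'],s['grip_width'],s['dq'].round(3))
np.savez('w4.npz',view=p['view'],intrinsics=p['intrinsics'])
im=p['pixels'][:,:,::-1];cv2.imwrite('pics/w4c.png',cv2.resize(im[60:260,0:260],None,fx=3,fy=3,interpolation=cv2.INTER_CUBIC))
for t in ['clamp','bolt_axis','wrench_hinge','wrench_grip']:
        for r in nets.spot_point(p,t)[:3]: print(t,np.round(r['location'],1),round(r['confidence'],2),w2px(p,r['location']).round())
E
```

```text
[619.37562388  75.63499701 199.48666687] [-0.54556616 -0.15890676 -1.83237052] 0.5058486262145107 [-0.    -0.005 -0.003 -0.003 -0.    -0.001]
clamp [ 6.09e+02 -1.62e+01 -4.00e-01] 0.7 [172. 161.]
bolt_axis [605.7 -16.5  74.5] 0.77 [149. 173.]
wrench_hinge [612.1 -60.7  76.5] 0.8 [ 96. 181.]
wrench_grip [605.6 -15.2  74.2] 0.69 [150. 173.]
```

View pics/w4c.png

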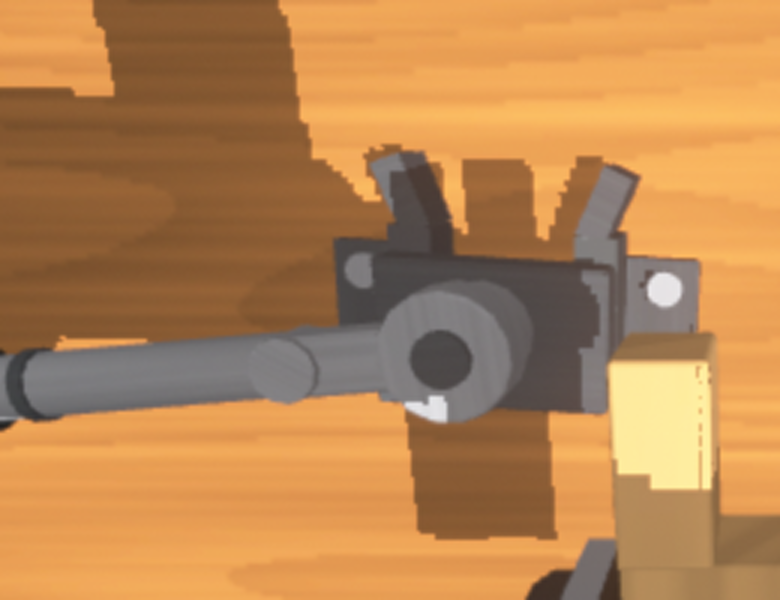

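```bash
python3 - <<'E'
import cv2
im=cv2.imread('pics/w4.png');c=im[105:203,108:238];c=cv2.convertScaleAbs(c,alpha=1.6,beta=20);cv2.imwrite('pics/w4d.png',cv2.resize(c,None,fx=6,fy=6,interpolation=cv2.INTER_NEAREST))
E
```

```text
(no output)
```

View pics/w4d.png

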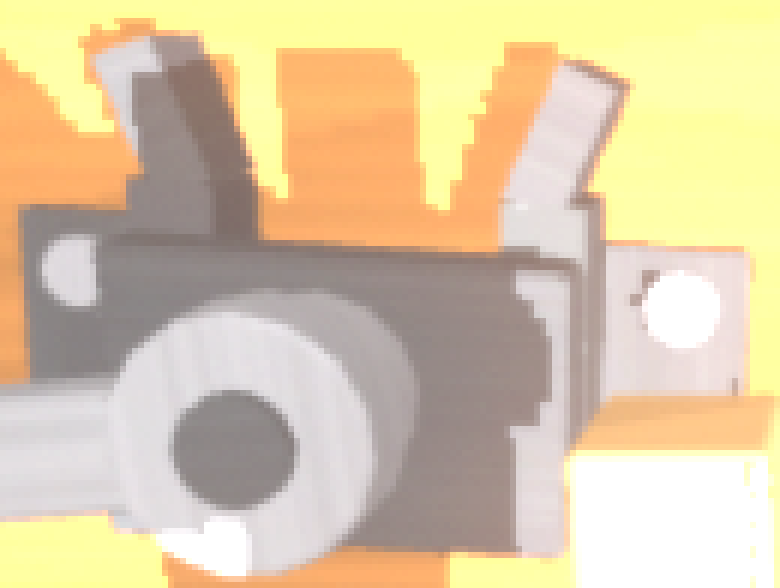

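```bash
python3 - <<'E'
from h import *
z=np.load('w4.npz');p={'view':z['view'],'intrinsics':z['intrinsics']}
f=lambda X,Y,h:px2w(p,107.5+X/6,104.5+Y/6,h)[:2]
a,b,c=f(98,240,40),f(572,268,40),f(563,555,40)
print('cover',a,b,c,np.linalg.norm(a-b),np.linalg.norm(b-c),'head',np.degrees(np.arctan2((a-b)[1],(a-b)[0]))+90,np.degrees(np.arctan2(*(c-b)[::-1])))
for h in (4,6,8,10):
  l,r=f(20,205,h),f(750,255,h);d=l-r;print('flange',h,l,r,np.linalg.norm(d),np.degrees(np.arctan2(d[1],d[0]))+90)
print('bolt head top',f(243,443,89), f(235,450,89))
# wing inner/outer tips at z 24
for n,X,Y in [('Lout',100,60),('Lin',152,38),('Lin2',200,38),('Rin',565,65),('Rout',622,95)]:
  print(n,f(X,Y,24).round(1),f(X,Y,0).round(1))
E
```

```text
cover [585.99962958 -48.88611335] [590.17449633  24.62415814] [636.88444314  21.08494103] 73.62872758686358 46.84383832795429 head -3.250505796525374 -4.333027193368254
flange 4 [584.50768458 -76.4729021 ] [592.84199594  49.79662247] 126.54427518103215 -3.776281149919754
flange 6 [584.29283656 -75.57677514] [592.57773927  49.94418065] 125.7940775829644 -3.776281149919768
flange 8 [584.07798853 -74.68064818] [592.3134826   50.09173883] 125.0438799848967 -3.7762811499197824
flange 10 [583.8631405  -73.78452122] [592.04922594  50.239297  ] 124.29368238682899 -3.7762811499197255
bolt head top [606.91512942 -12.41242748] [607.8812561  -13.57560519]
Lout [559.4 -51.9] [560.3 -61.5]
Lin [556.  -43.2] [556.6 -52.2]
Lin2 [556.  -35.6] [556.6 -43.9]
Rin [560.   22.3] [560.9  18.3]
Rout [564.7  31.2] [565.9  27.9]
```

```bash
python3 - <<'E'
from h import *
print(plan([435.5,-2.2,5],np.radians(86.3)))
E
```

```text
(array([19.45, 18.44, -7.74]), np.float64(0.75))
```

>>> send_rows:
  rows: "0.4 0 4 -2 0.74;0.4 0 8 -4 0.74;0.4 0 12 -6 0.74;0.4 0 16 -7 0.74;0.4 3 18.4 -7.7 0.74;0.4 8 18.4 -7.7 0.74;0.4 13 18.4 -7.7 0.74;0.4 17 18.4 -7.7 0.74;0.4 19.3 18.4 -7.7 0.74;0.4 19.3 18.4 -7.7 0.74;0.4 19.3 18.4 -7.7 0.74;0.4 19.3 18.4 -7.7 0.74"

```text
time_s: 8.3
eef_pos: [436.7, -2.0, 7.5]
ee_rot: [0.516, -0.484, 0.515, 0.483]
force: [-0.6, 0.4, -1.2]
grip_width: 0.506
```

```bash
python3 - <<'E'
from h import *
s=ctrl.sense();print(s['eef_pos'],s['force'],s['grip_width']);M=rot(s);print(np.degrees(np.arctan2(M[1,2],M[0,2])), M[:,0])
p=capture('wrist');save(p,'w5')
p=capture('scene');save(p,'s5');im=p['pixels'][:,:,::-1];cv2.imwrite('pics/s5c.png',cv2.resize(im[90:290,90:320],None,fx=3,fy=3,interpolation=cv2.INTER_CUBIC))
for t in ['pin_center','pin_end']:
        for r in nets.spot_point(p,t)[:4]: print(t,np.round(r['location'],1),round(r['confidence'],2))
E
```

```text
[436.74977057  -2.04643161   7.45661105] [-0.59847192  0.41495278 -1.23091944] 0.5062259443421642
86.32297981658577 [ 2.07158777e-03 -6.08187882e-04 -9.99997669e-01]
pin_center [616.4 394.3   7.1] 0.82
pin_center [282.4 194.3  14.4] 0.75
pin_center [460.4  -2.3  14. ] 0.68
pin_end [196.9 224.7  15.7] 0.75
pin_end [594.1 357.7   5.3] 0.74
pin_end [534.2  -3.5  14.4] 0.73
```

View pics/s5c.png

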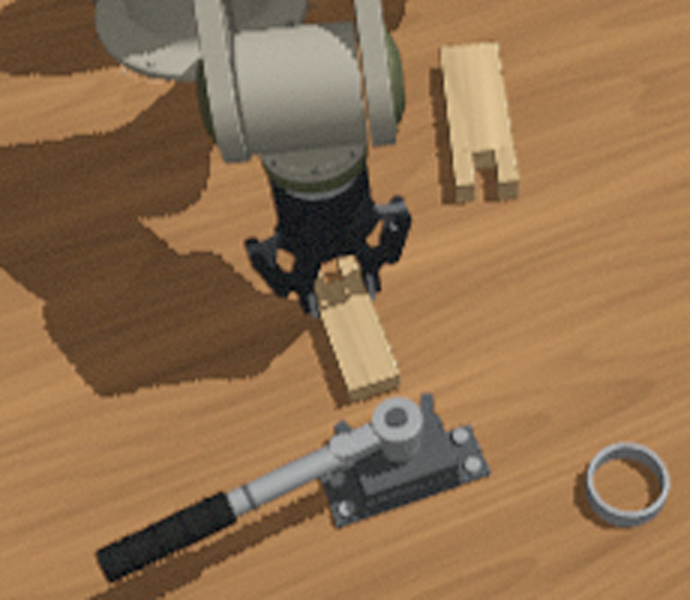

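View pics/w5.png

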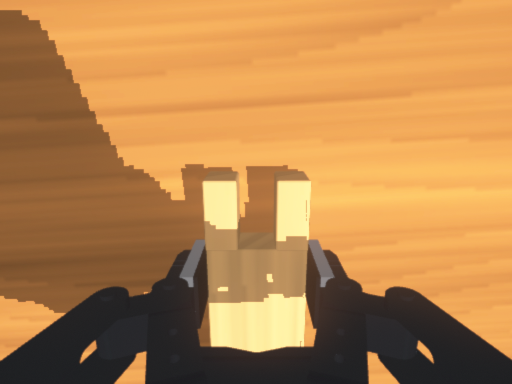

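>>> send_rows:
  rows: "0.4 0.2 0 0 0;0.4 0.45 0 0 0;0.4 0.45 -0.8 0 0;0.4 0.45 -1.6 0 0;0.4 0.45 -2.4 -0.02 0;0.4 0.45 -3.0 -0.02 0;0.4 0.45 -3.5 -0.02 0;0.4 0.45 -3.9 -0.02 0;0.4 0.45 -3.9 -0.02 0;0.4 0.45 -3.9 -0.02 0"
  grip_force: 25

```text
time_s: 9.5
eef_pos: [475.3, -4.6, 2.0]
ee_rot: [0.516, -0.484, 0.516, 0.483]
force: [1.4, 1.3, 4.0]
grip_width: 0.505
```

>>> send_rows:
  rows: "0.4 -0.05 -0.3 0 0;0.4 -0.05 -0.6 0 0;0.4 -0.05 -0.9 0 0;0.4 -0.05 -1.2 0 0;0.4 -0.05 -1.5 0 0;0.4 -0.05 -1.5 0 0"

```text
time_s: 10.1
eef_pos: [490.4, -5.6, 2.2]
ee_rot: [0.516, -0.484, 0.516, 0.484]
force: [-0.5, -0.2, -1.2]
grip_width: 0.504
```

```bash
python3 - <<'E'
from h import *
s=ctrl.sense();print(s['eef_pos'],s['force'],s['wrist_torque'])
p=capture('scene');im=p['pixels'][:,:,::-1];cv2.imwrite('pics/s6c.png',cv2.resize(im[170:270,140:270],None,fx=5,fy=5,interpolation=cv2.INTER_CUBIC))
E
```

```text
[490.35459842  -5.64406655   2.23148302] [-0.4691941  -0.17295173 -1.19330703] [-0.01677645  0.08091115  0.05304766]
```

View pics/s6c.png

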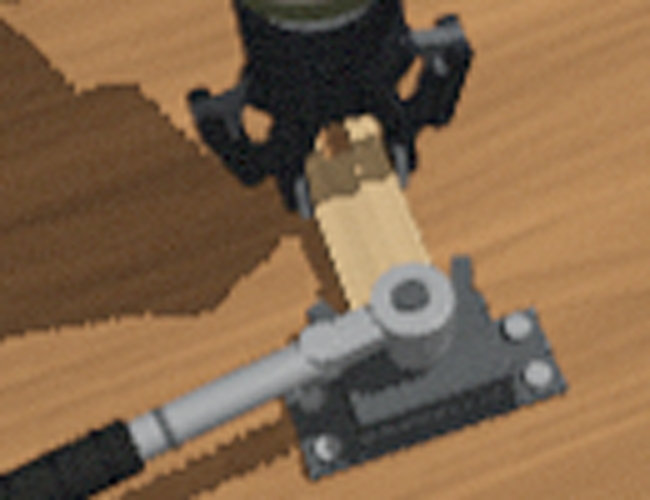

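>>> send_rows:
  rows: "0.4 0 -0.4 0 0;0.4 0 -0.8 0 0;0.4 0 -1.2 0 0;0.4 0 -1.2 0 0"

```text
time_s: 10.55
eef_pos: [502.5, -6.4, 2.3]
ee_rot: [0.516, -0.484, 0.516, 0.483]
force: [-0.3, 0.6, -1.1]
grip_width: 0.499
```

```bash
python3 - <<'E'
from h import *
s=ctrl.sense();print(s['eef_pos'],s['force'],s['wrist_torque'],s['grip_width'])
E
```

```text
[502.50795182  -6.43252974   2.33413787] [-0.29397615  0.63205905 -1.13888762] [-0.03784712  0.07084272 -0.02027258] 0.4991782183273637
```

>>> send_rows:
  rows: "0.4 0 -0.4 0 0;0.4 0 -0.8 0 0;0.4 0 -1.2 0 0;0.4 0 -1.6 0 0;0.4 0 -1.9 0 0;0.4 0 -1.9 0 0"

```text
time_s: 11.15
eef_pos: [521.3, -7.6, 2.3]
ee_rot: [0.516, -0.484, 0.516, 0.484]
force: [0.7, 0.2, -1.7]
grip_width: 0.504
```

Now creep to the stop, 1 mm at a time.

>>> send_rows:
  rows: "0.4 0 -0.1 0 0;0.4 0 -0.2 0 0;0.4 0 -0.3 0 0;0.4 0 -0.4 0 0;0.4 0 -0.4 0 0"

```text
time_s: 11.65
eef_pos: [525.0, -7.8, 2.3]
ee_rot: [0.516, -0.484, 0.516, 0.484]
force: [-0.1, 0.5, -0.9]
grip_width: 0.505
```

>>> send_rows:
  rows: "0.4 0 -0.1 0 0;0.4 0 -0.2 0 0;0.4 0 -0.2 0 0"

```text
time_s: 11.95
eef_pos: [527.0, -8.0, 2.3]
ee_rot: [0.516, -0.484, 0.516, 0.484]
force: [0.2, -0.6, -1.8]
grip_width: 0.504
```

>>> send_rows:
  rows: "0.4 0 -0.05 0 0;0.4 0 -0.1 0 0;0.4 0 -0.1 0 0"

```text
time_s: 12.25
eef_pos: [527.9, -8.0, 2.3]
ee_rot: [0.516, -0.484, 0.516, 0.484]
force: [-0.7, -0.4, -0.7]
grip_width: 0.501
```

>>> send_rows:
  rows: "0.4 0 -0.05 0 0;0.4 0 -0.1 0 0;0.4 0 -0.1 0 0"

```text
time_s: 12.55
eef_pos: [528.0, -8.0, 2.2]
ee_rot: [0.515, -0.483, 0.516, 0.484]
force: [-5.1, -0.0, 3.0]
grip_width: 0.501
```

>>> send_rows:
  rows: "0.4 0 -0.05 0 0;0.4 0 -0.05 0 0;0.4 0 -0.05 0 0"

```text
time_s: 12.85
eef_pos: [528.0, -8.0, 2.2]
ee_rot: [0.515, -0.483, 0.517, 0.485]
force: [-7.6, -0.9, 4.6]
grip_width: 0.503
```

>>> send_rows:
  rows: "0.7 0 -0.05 0 0;0.8 0 -0.05 0 0;0.8 0 -0.05 0 0;0.8 0 -0.05 0 0;0.8 -1.5 -0.05 0 0;0.8 -4 -0.05 0 0;0.8 -8 -0.05 0 0;0.8 -12 2 0 0;0.8 -17 5 2 0;0.8 -20 5 5 0;0.8 -20 5 5 0;0.8 -20 5 5 0"

```text
time_s: 14.05
eef_pos: [482.9, 45.4, 202.8]
ee_rot: [0.516, -0.485, 0.515, 0.483]
force: [0.1, -0.6, -1.2]
grip_width: 0.799
```

```bash
python3 - <<'E'
from h import *
s=ctrl.sense();p=wview(capture('wrist'),s);save(p,'w7');print(s['eef_pos'],s['joints'].round(2))
np.savez('w7.npz',view=p['view'],intrinsics=p['intrinsics'])
q=[('w',p)]+[(n,capture(n)) for n in ['top','scene']];save(q[1][1],'t7')
for n,p in q:
    for t in ['pin_center','pin_end','clamp','wrench_hinge','wrench_grip','bolt_axis']:
        for r in nets.spot_point(p,t)[:4]: print(n,t,np.round(r['location'],1),round(r['confidence'],2))
E
```

```text
[482.8516228  45.3786627 202.7638685] [-0.15  0.25  1.66 -0.    1.23 -1.66]
w pin_center [558.1 -12.    9. ] 0.96
w clamp [607.4 -15.8  -2.5] 0.71
w wrench_hinge [610.8 -59.4  76.7] 0.95
w wrench_grip [609.3 -16.   76.8] 0.62
w bolt_axis [604.8 -14.8  76. ] 0.56
top pin_center [288.2 195.1  13.9] 0.89
top pin_center [616.8 401.2   6. ] 0.5
top pin_end [200.5 221.   15.2] 0.81
top pin_end [592.7 355.8   3.2] 0.59
top wrench_grip [ 624.4 -195.1   74.1] 0.79
scene pin_center [554.7 -10.9   6.8] 0.88
scene pin_center [616.7 397.    8.2] 0.86
scene pin_center [283.9 192.2  12.8] 0.63
scene pin_end [592.9 353.7   6.3] 0.93
scene pin_end [200.1 227.7  16.2] 0.64
scene pin_end [695.5 138.6  -1.6] 0.2
scene clamp [609.4 -11.8  -2.3] 0.8
scene wrench_hinge [611.5 -55.4  77.5] 0.75
scene wrench_grip [ 625.1 -197.5   74.3] 0.97
scene bolt_axis [609.6 -17.   77.4] 0.82
```

View pics/w7.png

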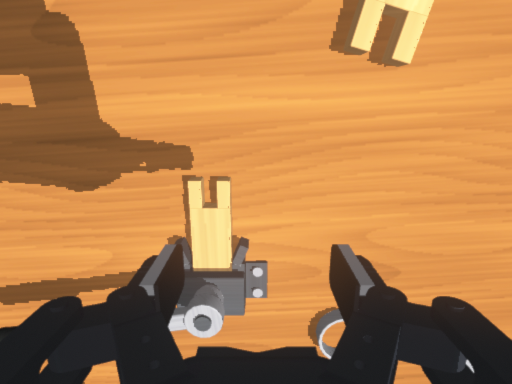

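```bash
python3 - <<'E'
from h import *
z=np.load('w7.npz');p={'view':z['view'],'intrinsics':z['intrinsics']}
im=cv2.imread('pics/w7.png');r=pinfit(p,im,(178,165,242,270));b=cv2.boxPoints(r);print(r)
o=np.array([608.1,-13.4]);a=np.radians(-3.7);Rm=np.array([[np.cos(a),-np.sin(a)],[np.sin(a),np.cos(a)]])
print((b-o)@Rm)
E
```

```text
((536.693603515625, -8.618682861328125), (43.18949890136719, 99.4854507446289), 86.49678802490234)
[[-121.23438927  -21.60213752]
 [ -21.74948391  -21.26044473]
 [ -21.89779573   21.92880241]
 [-121.38273155   21.58710765]]
```

Pin is home: the prong tips lie at clamp x≈-121.8, where -122 is expected. It is aligned within 0.3° and laterally within 0.3 mm. On to the wrench: shut the fingers and go behind the grip.

```bash
python3 - <<'E'
from h import *
p=capture('top')
print([px2w(p,u,v,10).round() for u,v in [(371,126),(369,131),(401,131),(393,134)]])
print(plan([668,-189,170],np.radians(94.9)))
E
```

```text
[array([ 747., -229.,   10.]), array([ 731., -222.,   10.]), array([ 732., -319.,   10.]), array([ 722., -294.,   10.])]
(array([  3.23, -20.  , -22.16]), np.float64(-1.72))
```

>>> send_rows:
  rows: "0 1 -4 -4 -0.5;0 2 -8 -8 -1;0 3 -12 -12 -1.7;0 3.2 -15 -16 -1.7;0 3.2 -18 -20 -1.7;0 3.2 -20 -22.2 -1.7;0 3.2 -20 -22.2 -1.7;0 3.2 -20 -22.2 -1.7;0 3.2 -20 -22.2 -1.7;0 3.2 -20 -22.2 -1.7"

```text
time_s: 16.15
eef_pos: [667.7, -188.2, 171.1]
ee_rot: [-0.478, 0.521, -0.478, -0.521]
force: [-0.0, 0.0, -0.3]
grip_width: 0.003
```

```bash
python3 - <<'E'
from h import *
s=ctrl.sense();p=wview(capture('wrist'),s);save(p,'w8');print(s['eef_pos'],s['joints'].round(2),s['grip_width'])
np.savez('w8.npz',view=p['view'],intrinsics=p['intrinsics'])
for t in ['wrench_hinge','wrench_grip','bolt_axis']:
        for r in nets.spot_point(p,t)[:4]: print(t,np.round(r['location'],1),round(r['confidence'],2),w2px(p,r['location']).round())
E
```

```text
[ 667.74579117 -188.19370115  171.06903604] [-0.44  0.74  0.98  0.    1.42 -2.1 ] 0.0032398562223041522
wrench_hinge [613.4 -59.6  79. ] 0.86 [441. 143.]
wrench_grip [ 624.9 -191.3   75.8] 0.84 [258. 143.]
bolt_axis [609.  -15.5  78.2] 0.98 [502. 142.]
```

View pics/w8.png

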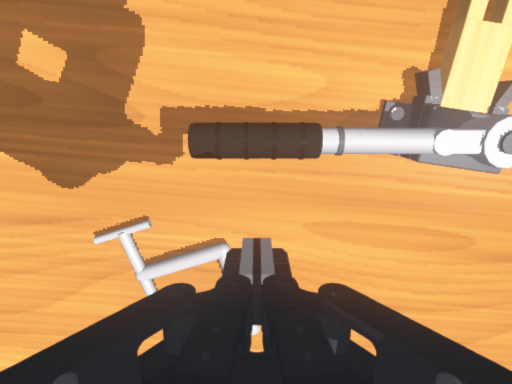

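>>> send_rows:
  rows: "0 4 0 0 0;0 8 0 0 0;0 11 0 0 0;0 11 0 0 0;0 11 0.5 0 0;0 11 1 0 0;0 11 1.4 0 0;0 11 1.4 0 0;0 11 1.4 0 0"

```text
time_s: 17.25
eef_pos: [654.2, -190.8, 61.2]
ee_rot: [-0.479, 0.521, -0.478, -0.52]
force: [0.6, 0.8, 0.0]
grip_width: 0.002
```

```bash
python3 - <<'E'
from h import *
s=ctrl.sense();p=wview(capture('wrist'),s);save(p,'w9');print(s['eef_pos'],s['force'],s['grip_width'])
E
```

```text
[ 654.20406393 -190.75072581   61.15248165] [0.60804704 0.76866956 0.03633003] 0.0017430409207415663
```

View pics/w9.png

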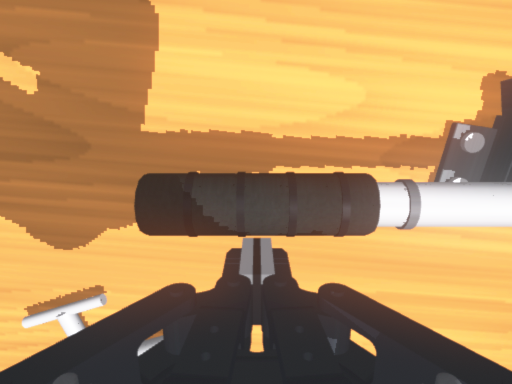

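>>> send_rows:
  rows: "0 0 0.2 0 0;0 0 0.4 0 0;0 0 0.5 0 0;0 0 0.5 0 0"

```text
time_s: 17.7
eef_pos: [648.9, -191.0, 60.3]
ee_rot: [0.479, -0.521, 0.479, 0.521]
force: [-0.3, 0.1, 0.2]
grip_width: -0.0
```

>>> send_rows:
  rows: "0 0 0.1 0 0;0 0 0.2 0 0;0 0 0.2 0 0"

```text
time_s: 18.0
eef_pos: [647.3, -191.1, 60.3]
ee_rot: [-0.479, 0.521, -0.478, -0.52]
force: [2.7, 0.1, -0.6]
grip_width: -0.001
```

>>> send_rows:
  rows: "0 0 0.1 0 0;0 0 0.2 0 0;0 0 0.2 0 0"

```text
time_s: 18.3
eef_pos: [645.9, -191.3, 60.5]
ee_rot: [-0.479, 0.521, -0.478, -0.52]
force: [6.9, -1.2, -2.5]
grip_width: -0.0
```

>>> send_rows:
  rows: "0 0 0.3 -0.03 0.19;0 0 0.6 -0.06 0.38;0 0 0.9 -0.08 0.57"

```text
time_s: 18.6
eef_pos: [637.2, -193.0, 60.5]
ee_rot: [-0.492, 0.509, -0.491, -0.507]
force: [8.2, 0.1, -3.3]
grip_width: -0.005
```

>>> send_rows:
  rows: "0 0 0.3 -0.03 0.19;0 0 0.6 -0.06 0.38;0 0 0.9 -0.08 0.57"

```text
time_s: 18.9
eef_pos: [628.2, -194.2, 60.4]
ee_rot: [0.505, -0.497, 0.503, 0.495]
force: [8.1, -1.5, -3.8]
grip_width: 0.0
```

```bash
cat > look.py <<'E'
from h import *
import sys
s=ctrl.sense();p=wview(capture('wrist'),s);save(p,sys.argv[1]);M=rot(s)
print(s['eef_pos'].round(1),'F tool',(M.T@s['force']).round(1),'head',np.degrees(np.arctan2(M[1,2],M[0,2])).round(1))
b=np.array([608.1,-13.4]);y=M[:2,1];c=s['eef_pos'][:2]+23.5*y-b
print('r',np.linalg.norm(c).round(1),'lever angle',(np.degrees(np.arctan2(c[1],c[0]))).round(2),'ideal head',(np.degrees(np.arctan2(c[1],c[0]))+180).round(1))
E
python3 look.py w10
```

```text
[ 628.2 -194.2   60.4] F tool [ 3.8 -8.2 -1.4] head 89.1
r 180.4 lever angle -91.06 ideal head 88.9
```

View pics/w10.png

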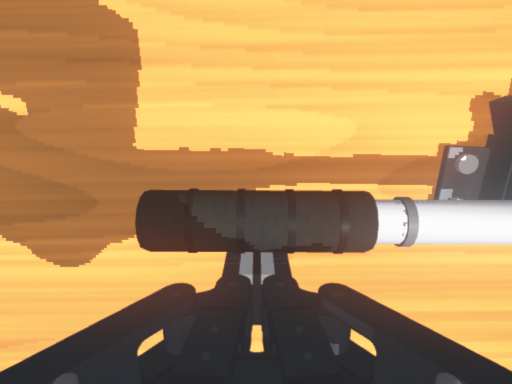

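>>> send_rows:
  rows: "0 0 0.3 -0.03 0.19;0 0 0.6 -0.06 0.38;0 0 0.9 -0.08 0.57"

```text
time_s: 19.25
eef_pos: [619.3, -194.9, 60.5]
ee_rot: [0.517, -0.484, 0.516, 0.482]
force: [8.2, -1.7, -4.2]
grip_width: -0.002
```

>>> send_rows:
  rows: "0 0 0.3 -0.03 0.19;0 0 0.6 -0.06 0.38;0 0 0.9 -0.08 0.57"

```text
time_s: 19.55
eef_pos: [610.4, -195.2, 60.5]
ee_rot: [0.529, -0.472, 0.527, 0.469]
force: [9.8, -1.2, -4.6]
grip_width: 0.001
```

```bash
python3 look.py w11
```

```text
[ 610.4 -195.2   60.5] F tool [ 4.6 -9.9 -0.1] head 83.4
r 180.4 lever angle -96.7 ideal head 83.3
```

>>> send_rows:
  rows: "0 0 0.3 -0.03 0.19;0 0 0.6 -0.06 0.38"

```text
time_s: 19.8
eef_pos: [604.4, -195.2, 60.5]
ee_rot: [0.537, -0.463, 0.535, 0.46]
force: [9.2, -1.1, -5.1]
grip_width: -0.001
```

>>> send_rows:
  rows: "0 0 0.3 -0.03 0.19;0 0 0.6 -0.06 0.38"

```text
time_s: 20.0
eef_pos: [598.4, -195.0, 60.5]
ee_rot: [0.544, -0.454, 0.543, 0.451]
force: [9.4, -2.7, -3.9]
grip_width: 0.002
```

```bash
python3 look.py w12
```

```text
[ 598.4 -195.    60.5] F tool [ 3.9 -9.7 -0.9] head 79.6
r 180.4 lever angle -100.48 ideal head 79.5
```

View pics/w12.png

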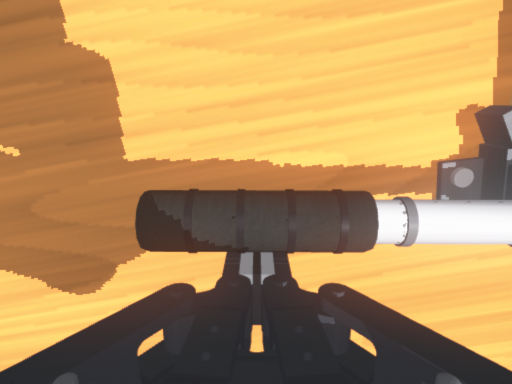

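>>> send_rows:
  rows: "0 0 0.3 -0.03 0.19;0 0 0.6 -0.06 0.38"

```text
time_s: 20.25
eef_pos: [592.5, -194.6, 60.5]
ee_rot: [0.552, -0.445, 0.55, 0.442]
force: [10.3, -3.0, -5.1]
grip_width: -0.001
```

>>> send_rows:
  rows: "0 0 0.3 -0.03 0.19;0 0 0.6 -0.06 0.38"

```text
time_s: 20.45
eef_pos: [586.5, -194.0, 60.5]
ee_rot: [0.559, -0.436, 0.557, 0.433]
force: [9.7, -3.2, -5.2]
grip_width: -0.003
```

```bash
python3 look.py w13
```

```text
[ 586.5 -194.    60.5] F tool [  5.3 -10.2  -0.7] head 75.8
r 180.4 lever angle -104.25 ideal head 75.8
```

View pics/w13.png

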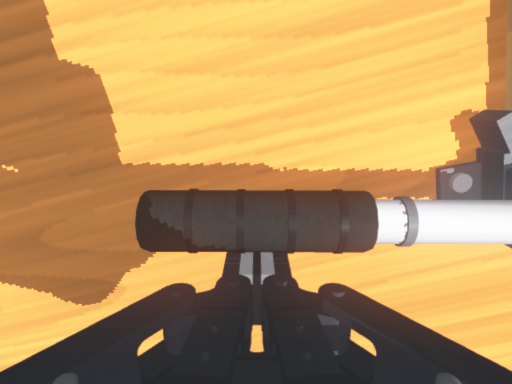

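>>> send_rows:
  rows: "0 0 0.3 -0.03 0.19;0 0 0.6 -0.06 0.38"

```text
time_s: 20.7
eef_pos: [580.6, -193.2, 60.6]
ee_rot: [0.566, -0.426, 0.564, 0.423]
force: [11.4, -3.8, -5.9]
grip_width: 0.002
```

>>> send_rows:
  rows: "0 0 0.3 -0.03 0.19;0 0 0.6 -0.06 0.38"

```text
time_s: 20.9
eef_pos: [574.7, -192.2, 60.6]
ee_rot: [0.573, -0.417, 0.571, 0.414]
force: [11.0, -3.1, -5.4]
grip_width: 0.002
```

```bash
python3 look.py w14
```

```text
[ 574.7 -192.2   60.6] F tool [  5.4 -11.4   0.5] head 72.0
r 180.3 lever angle -108.01 ideal head 72.0
```

View pics/w14.png

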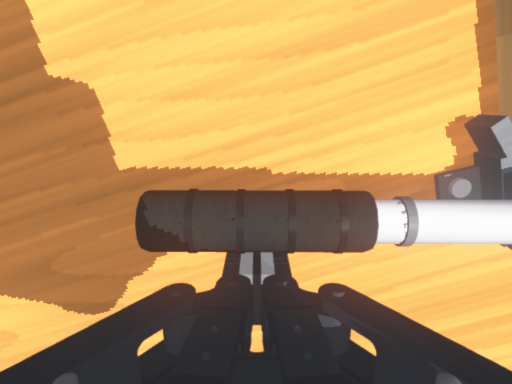

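>>> send_rows:
  rows: "0 0 0.3 -0.03 0.19;0 0 0.6 -0.06 0.38"

```text
time_s: 21.15
eef_pos: [568.9, -191.0, 60.6]
ee_rot: [0.58, -0.408, 0.578, 0.404]
force: [10.3, -4.3, -7.1]
grip_width: -0.002
```

```bash
python3 look.py w15
```

```text
[ 568.9 -191.    60.6] F tool [  7.1 -11.1  -0.6] head 70.1
r 180.3 lever angle -109.88 ideal head 70.1
```

>>> send_rows:
  rows: "0 0 0.3 -0.03 0.19;0 0 0.6 -0.06 0.38"

```text
time_s: 21.4
eef_pos: [563.0, -189.6, 60.6]
ee_rot: [0.587, -0.398, 0.585, 0.394]
force: [10.9, -5.2, -6.9]
grip_width: -0.007
```

```bash
python3 look.py w16
```

```text
[ 563.  -189.6   60.6] F tool [  6.9 -12.   -0.7] head 68.2
r 180.3 lever angle -111.77 ideal head 68.2
```

View pics/w16.png

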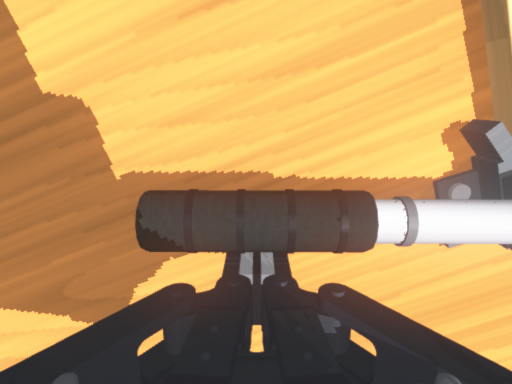

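```bash
cat >> look.py <<'E'
im=p['pixels'].astype(int).max(2)
# grip upper edge: first dark row going down in columns
xs=[];ys=[];yl=[]
for u in range(150,370,4):
    col=im[150:300,u].astype(float)
    v=np.where(col<70)[0]
    if len(v): xs.append(u);ys.append(v[0])
sl=np.polyfit(xs,ys,1);print('grip edge tilt rad',np.arctan(sl[0]).round(4),'at mid',np.polyval(sl,256).round(1))
g=p['pixels'].astype(int)
xs=[];t=[]
for u in range(425,510,4):
    c=g[170:270,u]; m=(c.min(1)>130)&(c.max(1)-c.min(1)<25); v=np.where(m)[0]
    if len(v): xs.append(u);t.append(v[0])
if len(xs)>3:
    a=np.polyfit(xs,t,1);print('tube edge tilt',np.arctan(a[0]).round(4))
E
python3 - <<'E'
import numpy as np,cv2
for n in ['w12','w14','w16']:
    im=cv2.imread(f'pics/{n}.png').max(2);xs=[];ys=[]
    for u in range(150,370,4):
        v=np.where(im[150:300,u]<70)[0]
        if len(v): xs.append(u);ys.append(v[0])
    s=np.polyfit(xs,ys,1);print(n,s[0].round(4),np.polyval(s,256))
E
```

```text
w12 0.4508 104.68641398473635
w14 0.2453 113.72749533582098
w16 0.2001 116.03917910447768
```

>>> send_rows:
  rows: "0 0 0.2 -0.02 0.13;0 0 0.4 -0.04 0.25"

```text
time_s: 21.65
eef_pos: [559.2, -188.6, 60.6]
ee_rot: [0.591, -0.392, 0.589, 0.388]
force: [11.0, -5.6, -7.5]
grip_width: -0.001
```

```bash
python3 look.py w17
```

```text
[ 559.2 -188.6   60.6] F tool [  7.5 -12.3  -0.9] head 66.9
r 180.3 lever angle -113.01 ideal head 67.0
grip edge tilt rad 0.098 at mid 116.2
tube edge tilt -0.2077
```

>>> send_rows:
  rows: "0 0 0.2 -0.02 0.13;0 0 0.4 -0.04 0.25"

```text
time_s: 21.9
eef_pos: [555.5, -187.5, 60.6]
ee_rot: [0.595, -0.385, 0.593, 0.382]
force: [9.9, -5.2, -7.0]
grip_width: -0.003
```

```bash
python3 look.py w18
```

```text
[ 555.5 -187.5   60.6] F tool [  7.1 -11.1  -0.6] head 65.7
r 180.3 lever angle -114.25 ideal head 65.7
grip edge tilt rad 0.0748 at mid 117.3
tube edge tilt -0.2698
```

```bash
cat > tilt.py <<'E'
import numpy as np,cv2,sys
for n in sys.argv[1:]:
    im=cv2.imread(f'pics/{n}.png').astype(int);sat=im.max(2)-im.min(2);xs=[];ys=[]
    for u in range(155,365,3):
        v=np.where(sat[150:215,u]>40)[0]   # last wood row
        # lower edge of wood above grip
        if len(v): xs.append(u);ys.append(150+v[-1])
    xs=np.array(xs);ys=np.array(ys);k=abs(ys-np.median(ys))<15
    s=np.polyfit(xs[k],ys[k],1);print(n,'grip',s[0].round(4),np.polyval(s,256).round(1),k.sum())
E
python3 tilt.py w12 w14 w15 w16 w17 w18
```

```text
w12 grip 0.0196 191.1 70
w14 grip 0.0322 192.2 70
w15 grip 0.0238 192.6 70
w16 grip 0.0439 193.9 70
w17 grip 0.0454 194.0 70
w18 grip 0.0443 193.9 70
```

View pics/w18.png

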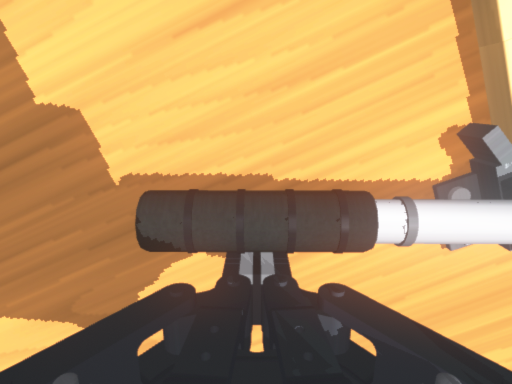

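>>> send_rows:
  rows: "0 0 0.2 -0.03 0.15;0 0 0.4 -0.06 0.3"

```text
time_s: 22.15
eef_pos: [551.6, -186.3, 60.6]
ee_rot: [0.6, -0.377, 0.598, 0.374]
force: [10.4, -4.1, -6.5]
grip_width: -0.002
```

```bash
python3 look.py w19|head -2; python3 tilt.py w19
```

```text
[ 551.6 -186.3   60.6] F tool [  6.6 -11.1   0.9] head 64.2
r 180.3 lever angle -115.52 ideal head 64.5
w19 grip 0.0357 194.2 70
```

View pics/w19.png

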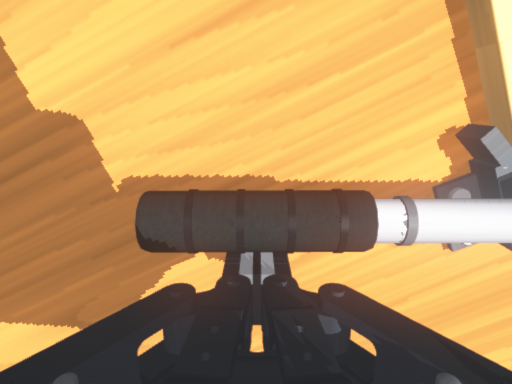

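>>> send_rows:
  rows: "0 0 0.2 -0.03 0.16;0 0 0.4 -0.06 0.32"

```text
time_s: 22.4
eef_pos: [547.8, -185.1, 60.6]
ee_rot: [0.605, -0.369, 0.603, 0.365]
force: [11.3, -4.8, -7.9]
grip_width: -0.002
```

```bash
python3 look.py w20|head -2; python3 - <<'E'
from h import *
p=capture('scene');im=p['pixels'][:,:,::-1];cv2.imwrite('pics/s20.png',cv2.resize(im[180:280,110:260],None,fx=5,fy=5,interpolation=cv2.INTER_CUBIC))
for r in nets.spot_point(p,'wrench_hinge')[:2]: print(r)
p=capture('top');im=p['pixels'][:,:,::-1];cv2.imwrite('pics/t20.png',cv2.resize(im[130:230,270:390],None,fx=6,fy=6,interpolation=cv2.INTER_CUBIC))
for r in nets.spot_point(p,'wrench_hinge')[:2]: print(r)
E
```

```text
[ 547.8 -185.1   60.6] F tool [  8.  -12.2   0.9] head 62.6
r 180.2 lever angle -116.79 ideal head 63.2
{'location': [587.1, -50.6, 77.8], 'confidence': 0.82}
{'location': [590.6, -51.8, 75.5], 'confidence': 0.62}
```

View pics/s20.png

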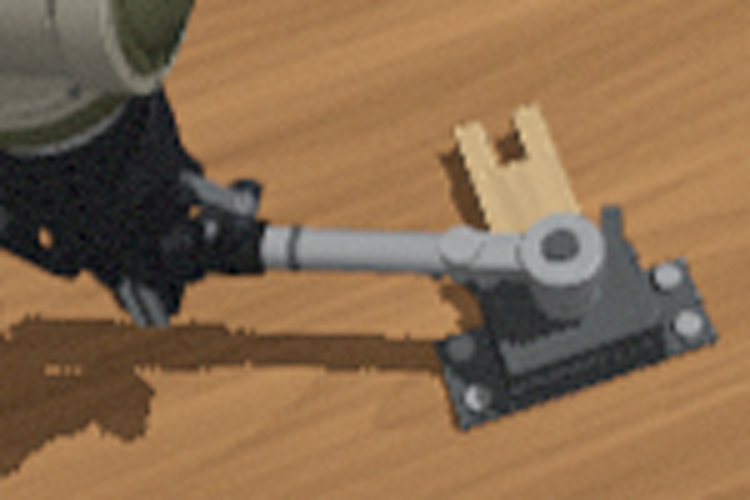

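View pics/t20.png

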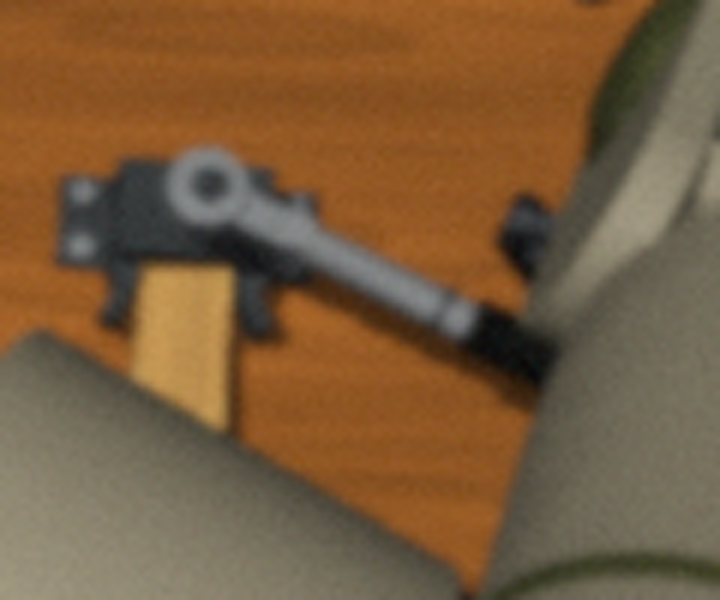

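>>> send_rows:
  rows: "0 0.04 0.2 -0.02 0.12;0 0.08 0.4 -0.04 0.22"

```text
time_s: 22.85
eef_pos: [544.5, -183.9, 60.4]
ee_rot: [0.609, -0.364, 0.606, 0.359]
force: [11.3, -5.4, -1.7]
grip_width: -0.001
```

```bash
python3 look.py w21|head -2
```

```text
[ 544.5 -183.9   60.4] F tool [  1.8 -12.5   0.6] head 61.5
r 180.2 lever angle -117.88 ideal head 62.1
```

>>> send_rows:
  rows: "0 0 0.2 -0.02 0.12;0 0 0.4 -0.04 0.22"

```text
time_s: 23.1
eef_pos: [540.8, -182.5, 60.5]
ee_rot: [0.613, -0.358, 0.61, 0.353]
force: [10.7, -6.9, -4.5]
grip_width: -0.001
```

```bash
python3 look.py w22|head -2
```

```text
[ 540.8 -182.5   60.5] F tool [  4.6 -12.7  -0.7] head 60.4
r 180.2 lever angle -119.13 ideal head 60.9
```

View pics/w22.png

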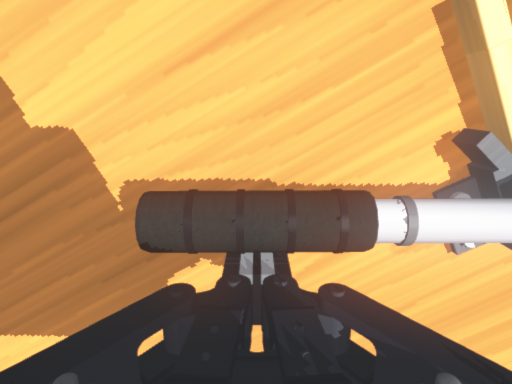

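>>> send_rows:
  rows: "0 0.02 0.2 -0.02 0.12;0 0.04 0.4 -0.04 0.24"

```text
time_s: 23.35
eef_pos: [537.2, -181.1, 60.4]
ee_rot: [0.616, -0.352, 0.614, 0.347]
force: [10.4, -5.1, -0.3]
grip_width: 0.002
```

```bash
python3 look.py w23|head -2
```

```text
[ 537.2 -181.1   60.4] F tool [  0.4 -11.5   0.9] head 59.2
r 180.3 lever angle -120.35 ideal head 59.7
```

>>> send_rows:
  rows: "0 0 0.2 -0.02 0.12;0 0 0.4 -0.04 0.24"

```text
time_s: 23.6
eef_pos: [533.4, -179.4, 60.4]
ee_rot: [0.62, -0.345, 0.617, 0.34]
force: [8.8, -6.0, -1.0]
grip_width: 0.003
```

```bash
python3 look.py w24|head -2
```

```text
[ 533.4 -179.4   60.4] F tool [  1.1 -10.6  -0.4] head 58.0
r 180.3 lever angle -121.66 ideal head 58.3
```

View pics/w24.png

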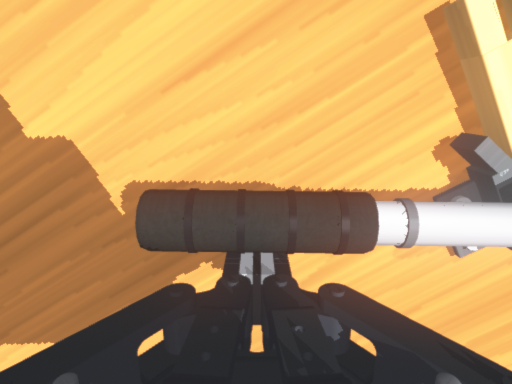

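>>> send_rows:
  rows: "0 0 0.2 -0.03 0.17;0 0 0.4 -0.06 0.34;0 0 0.6 -0.09 0.5"

```text
time_s: 23.95
eef_pos: [527.6, -176.8, 60.3]
ee_rot: [0.627, -0.331, 0.625, 0.327]
force: [7.1, -5.1, 1.0]
grip_width: 0.005
```

```bash
python3 look.py w25|head -2
```

```text
[ 527.6 -176.8   60.3] F tool [-0.9 -8.7 -0.2] head 55.5
r 180.3 lever angle -123.65 ideal head 56.3
```

>>> send_rows:
  rows: "0 0 0.2 -0.03 0.17;0 0 0.4 -0.06 0.34;0 0 0.4 -0.06 0.34"

```text
time_s: 24.3
eef_pos: [523.6, -174.8, 60.3]
ee_rot: [0.632, -0.322, 0.63, 0.318]
force: [6.8, -3.9, 0.8]
grip_width: 0.002
```

```bash
python3 look.py w26|head -2;python3 - <<'E'
from h import *
p=capture('scene');im=p['pixels'][:,:,::-1];cv2.imwrite('pics/s26.png',cv2.resize(im[180:280,110:260],None,fx=5,fy=5,interpolation=cv2.INTER_CUBIC))
for r in nets.spot_point(p,'wrench_hinge')[:2]: print(r)
p=capture('top');im=p['pixels'][:,:,::-1];cv2.imwrite('pics/t26.png',cv2.resize(im[130:230,270:390],None,fx=6,fy=6,interpolation=cv2.INTER_CUBIC))
for r in nets.spot_point(p,'wrench_hinge')[:2]: print(r)
E
```

```text
[ 523.6 -174.8   60.3] F tool [-0.7 -7.7  0.9] head 53.8
r 180.1 lever angle -125.04 ideal head 55.0
{'location': [588.1, -53.5, 76.5], 'confidence': 0.83}
{'location': [588.2, -49.7, 73.8], 'confidence': 0.67}
```

View pics/t26.png

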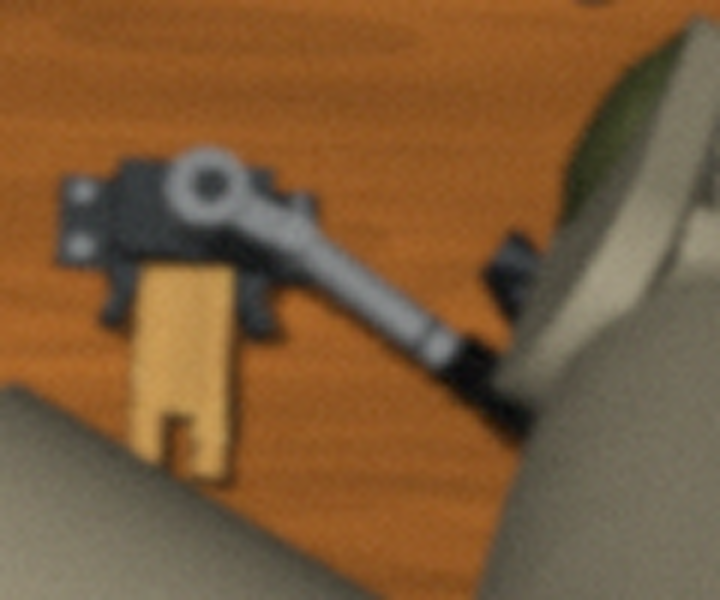

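View pics/w26.png

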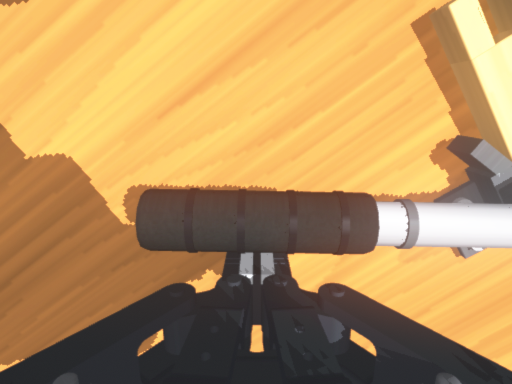

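>>> send_rows:
  rows: "0 0 0.2 -0.03 0.17;0 0 0.4 -0.06 0.33;0 0 0.4 -0.06 0.33;0 0 0.4 -0.06 0.33;0 0 0.4 -0.06 0.33"

```text
time_s: 25.05
eef_pos: [520.0, -172.8, 60.2]
ee_rot: [0.636, -0.313, 0.634, 0.309]
force: [5.9, -4.6, 1.0]
grip_width: 0.003
```

```bash
python3 look.py w27|head -2
```

```text
[ 520.  -172.8   60.2] F tool [-0.9 -7.5 -0. ] head 52.2
r 180.0 lever angle -126.32 ideal head 53.7
```

>>> send_rows:
  rows: "0 0 -0.4 0.06 -0.3;0 0 -0.8 0.12 -0.6;0 0 -1.2 0.18 -0.9;0 0 -1.6 0.24 -1.2;0 0 -2.0 0.3 -1.5;0 0 -2.4 0.35 -1.8;0 0 -2.8 0.4 -2;0 0 -3.5 0.4 -2;0 0 -4.5 0.4 -2;0 0 -5.5 0.4 -2;0 0 -5.5 0.4 -2;0 0 -5.5 0.4 -2"

```text
time_s: 26.3
eef_pos: [564.0, -202.0, 58.8]
ee_rot: [0.605, -0.365, 0.606, 0.365]
force: [0.1, -0.5, 0.2]
grip_width: -0.001
```

```bash
python3 look.py w28|head -2
```

```text
[ 564.  -202.    58.8] F tool [-0.2 -0.3 -0.3] head 62.1
r 189.1 lever angle -110.07 ideal head 69.9
```

View pics/w28.png

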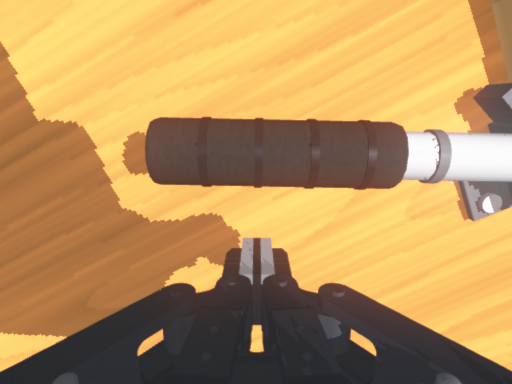

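Clear of the handle by about 30 mm. Rising straight up, then checking everything.

>>> send_rows:
  rows: "0 -4 0 0 0;0 -8 0 0 0;0 -12 0 0 0;0 -16 0 0 0;0 -19 0 0 0;0 -19 0 -2 0;0 -19 0 -5 0;0 -19 0 -8 0;0 -19 0 -8 0;0 -19 0 -8 0"

```text
time_s: 27.35
eef_pos: [526.7, -272.7, 249.0]
ee_rot: [0.606, -0.365, 0.606, 0.365]
force: [-0.2, -1.1, -0.6]
grip_width: 0.002
```

```bash
python3 - <<'E'
from h import *
s=ctrl.sense();print(s['eef_pos'],s['force'],s['dq'].round(3),s['time_s'])
w=wview(capture('wrist'),s);save(w,'w30')
t=capture('top');c=capture('scene');save(t,'t30');save(c,'s30')
for n,p in (('w',w),('t',t),('s',c)):
  for k in ['pin_center','wrench_hinge','wrench_grip','bangle','jar','block']:
    for r in nets.spot_point(p,k)[:3]: print(n,k,np.round(r['location'],1),round(r['confidence'],2))
im=c['pixels'][:,:,::-1];cv2.imwrite('pics/s30c.png',cv2.resize(im[150:290,90:320],None,fx=3.4,fy=3.4,interpolation=cv2.INTER_CUBIC))
E
```

```text
[ 526.65983831 -272.7493621   249.02764784] [-0.2051313  -1.05077009 -0.57596658] [ 0.026  0.    -0.004  0.     0.001  0.003] 27.35
w pin_center [558.3 -11.8  11. ] 0.89
w pin_center [ 523.7 -170.3   76. ] 0.51
w wrench_hinge [588.2 -52.6  78.5] 0.61
w wrench_grip [ 521.3 -169.9   73.9] 0.62
w bangle [ 520.8 -170.7   73.6] 0.42
t pin_center [554.  -8.  11.] 0.98
t pin_center [290.3 194.   14. ] 0.79
t pin_center [616.3 399.6   7.6] 0.53
t wrench_hinge [590.1 -51.6  77.6] 0.7
t wrench_hinge [ 6.976e+02  2.755e+02 -3.000e-01] 0.48
t wrench_grip [ 520.7 -170.8   75.8] 0.94
t bangle [694.4 140.2  -2.5] 0.65
t jar [7.000e+02 2.744e+02 2.000e-01] 0.71
t jar [555.1  -7.7   9.1] 0.68
t block [465.1 395.7   0.9] 0.55
s pin_center [555.6 -10.4   6.2] 0.88
s pin_center [286.9 192.6  15.4] 0.82
s pin_center [555.6  -8.2  -2.6] 0.32
s wrench_hinge [586.5 -52.4  75.6] 0.6
s wrench_grip [ 517.7 -173.5   71.3] 0.88
s wrench_grip [554.   -7.8  -3.8] 0.57
s bangle [698.4 138.1  -2.3] 0.63
s jar [699.3 276.3   6.2] 0.78
s block [462.8 398.7   3.2] 0.9
```

View pics/s30c.png

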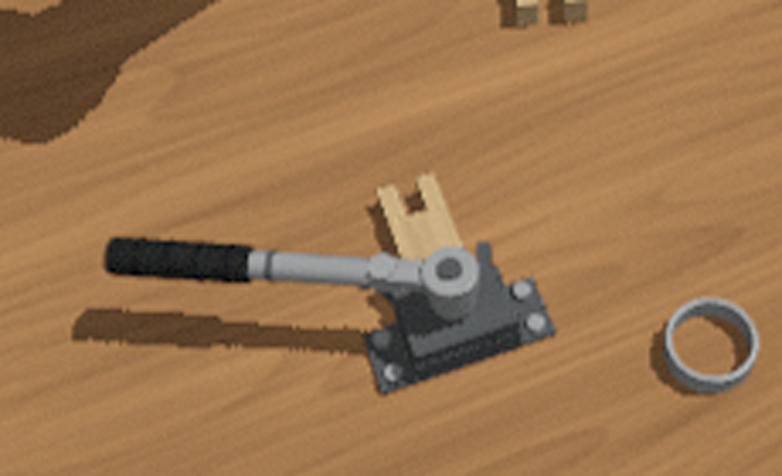

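View pics/w30.png

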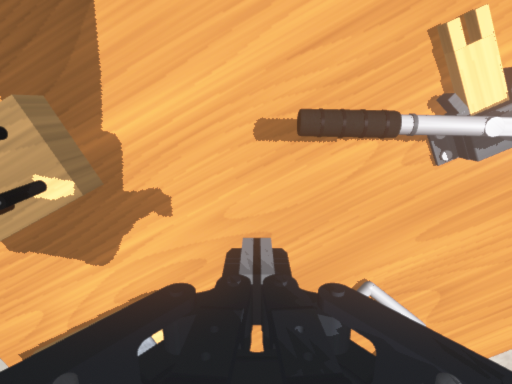

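```bash
python3 - <<'E'
from h import *
print(workorder.finish_job())
E
```

```text
the job is handed in; nothing more can be done
None
```

The pin is home in the clamp, the bolt is tightened until the wrench clicked, and I handed the job in at about 27.5 s. No verdict was reported.

- **Pin:** I slid the middle-sized pin in square end first and stopped against the back stop at about 8 N. After release, the wrist camera put the prong tips at clamp x ≈ -121.8 mm, where fully home is -122. It was in line with the channel within 0.3° and centred to about 0.3 mm.
- **Wrench:** I pushed the grip round with shut fingers. The force rose to about 12.7 N, and the bolt turned about 0.6 rad. The handle then broke over and the force fell to about 7.5 N. I held it at an estimated fold of 0.17 rad, worked out from the arm position and force and seen in the top view, then backed off.
- **Final checks:** The handle lies in line with the head again, at about -119°, the angle it had when it clicked. The hinge is about 25 mm from its start. The pin's position agrees with its home position within about 4 mm in all three cameras; I did not repeat the precise measurement after tightening. Bangle, jar and block are where they were within detector error, and the gripper is clear of everything.
- **Disagreements:** Partway through, the force dipped briefly from 12.3 to 11.1 N, which looked like the click. The pictures showed the handle still straight, so I kept going. The edge-tilt script I wrote to detect the fold was unreliable, so I went by the pictures and the force.

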